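# Set the welding set's range selector and start it

### The arm

A 6-joint arm with a two-finger parallel gripper is mounted at the origin on the work surface. World frame = base frame: x ahead of the robot, y to its left, z up, the work surface at z = 0. Lengths are in m, angles in rad, forces in N, time in s.
With the tool pointing down it reaches from about 0.25 to 0.8 m from the base axis. Payload 3.9 kg.
Tool frame: the origin (TCP) lies at the very end of the fingers, on their centre line; the grasp point (between the pads) lies 19 mm behind it; z points along the fingers, y is the direction in which the jaws open and shut (so a half turn about z gives the same grasp; the last joint's range is limited). The gripper opens to 85 mm and grips with 20 to 120 N. Pads are 22 mm wide; open, the fingers measure 114 mm over their backs; the gripper's body (76 mm by 85 mm) begins 54 mm behind the grasp point. The pads swing forward as they close: fully open they stand 13 mm farther back than shut.
Start: joints at [-1.23, 0.26, -0.138, 1.173, 0, 1.571], TCP at [0.175, -0.495, 0.231] pointing down, gripper open.
Joint ranges: [-2.78, 2.78], [-0.83, 1.72], [-1.28, 1.37], [-1.9, 2.12], [-1.57, 1.48], [-3.14, 3.14]. Speed limits (rad/s): [2.57, 2.57, 3.14, 3.14, 3.14, 3.14].

### API

Orientations are given as a 3x3 rotation matrix whose columns are the frame's x, y, z axes.
In Python, from plant import state, imaging, bot, nets gives the robot as it stands.
- The arm moves only by the tool arm_command, never from a script. Its argument "targets" is a list of rows, each an object with "xyz": the shift along the tool's x, y, z in mm, a list of three; "dr": the turn, a rotation vector about the tool's x, y, z in degrees, a list of three; "grip": the opening, from 0 (shut) to 1 (fully open). In form: [{"xyz": [tx, ty, tz], "dr": [ax, ay, az], "grip": grip}, ...]. A call has exactly 5 rows; each row shifts and turns the commanded pose from where the row before left it, along the tool's axes as they then stand; what a row does not reach is not made up. A row lasts 1/12 s, in which the tool goes at most 41.7 mm and 7.16 degrees, less where a joint would pass 70% of its speed; a pose out of reach is approached as far as the arm can. A call is refused whole if a number of a shift passes 41.7 or a number of a turn 7.16, either way. A call with a gripper value outside its range is refused whole. The fingers move at their own pace and stop on an object; the grip force is fixed at half the most. Time passes only in rows, so rows that do not move let the fingers close, or fill a call up. It gives the time, the measured TCP pose, the force and the opening at its end, in the units of the state.
- state(): the state, without advancing time (a new reading comes with each control period).
- imaging.grab_frame(name): name is "scene" or "top"; returns a dict with "pixels" (420x560x3 uint8, red, green, blue), "depth" (420x560 float32, m along the optical axis (not along the pixel's ray), 0 where there is no reading), "vfov" (degrees; the focal length in pixels is half the picture's height over the tangent of half this angle, whatever the lens; pixels are square), "cx", "cy" (the principal point, pixels), "dist_coeffs" ([k1, k2, p1, p2, k3] as OpenCV has them; the pictures are not rectified), "world_from_camera" (4x4, takes a point from camera to world coordinates). Camera axes: x right, y down, z forward; pixel columns grow to the right and rows downward; lengths in m; the calibration is good to about 2 mm. A picture is of the moment at which its call begins.
- bot.finish_job(): hands the job in, once; it reports no verdict.
Trained networks look in a picture, given as the dict that the camera call returned (one of the last four; its "shot" number tells which), for a name from the list of things; names that differ only in an ending like _2 or _b are one class to them, and where a whole thing is asked for, a point or a joint stands for the part that bears it (a point fixed in the world has none). Each returns a list of dicts, best first, with "score" (0 to 1); they miss things now and then, are a little off and sometimes report something else, mostly with a low value. They report only what shows in the picture. A call takes as long as a camera call.
- nets.recognise(thing, picture): "box" ([left, top, right, bottom] in pixels, round what is visible of it).
- nets.trace(thing, picture): "region" (420x560 bool, what is visible of it) and "box" ([left, top, right, bottom] in pixels, round what is visible of it).
The state is a dict: "t": time; "joint_pos": joint angles; "joint_vel": joint speeds; "joint_torque": joint torques, N m; "tcp_pos": TCP position; "ee_rot": TCP orientation; "contact_force": force on the tool from outside, world axes, zero at the start; "torque": the same for the moment, N m; "gripper_width": finger opening in m.
Only numpy, scipy, OpenCV 4.12 (cv2) and the standard library are available. Lean on these libraries where they do the work, as an engineer would, in place of code of your own. Each camera call takes 0.05 s, during which the arm holds its last target.

### The job

Put the welding set on the blue range and start it: with a fingertip, gently push the protruding orange tab of the range selector round, click by click, until it has clicked home pointing at the blue plug; do not grip the tab. Only then press the green start button fully in and let it come back out. Never start it on another range, and leave the red stop button and the jar, coupon, hammer and brush alone.

Things in the scene. Friction and masses are not known exactly. Their poses are not given: they have to be found in the camera images.
- welder: fixed bench-top arc welding set: petrol-green box 384 (x) x 304 (y) x 200 mm high, its flat light-grey top deck carries all the controls. Origin: centre of its underside on the bench, z up; the front panel with two sockets faces its -x. On the deck a carrying handle (bar along y, top 43 mm above the deck) at its x = +150 mm
- range_selector: black range selector on a round aluminium scale plate (172 mm across, top 203 mm above the bench). Hub 46 mm across, 13 mm high, with one upright radial orange tab: 12 mm thick, end 60 mm from the axis, 3 to 34 mm above the plate, white line on top. Origin: on the upright turning axis at the plate's top; its x axis points where the tab points, z up. Over 20 N on it is rough
- tab_mid (a point): on top of the tab, 46 mm from the axis, mid-thickness: push the tab's side below it. It clicks every 40 degrees: 5 to 6 N here to leave a position, less up to half-way (20 degrees); past half-way it springs ahead of the finger into the middle of the next position and stays
- tab_index (a point): turns with the selector: straight ahead of the tab, 72 mm from the axis, 3 mm above the plate, over the plug the tab points at. Six positions, seen from above 100, 60, 20, -20, -60, -100 degrees counter-clockwise from the welder's x axis (first to sixth: clockwise), stops 3 degrees beyond the ends. Starts in the first or second
- plug_blue: blue round plug, 16 mm across, 3 mm high, fixed in the scale plate 72 mm from the selector's axis: the wanted range. It is at the fourth, fifth or sixth position (yellow and red at the other two; white, brown, black at the first three), so two to five clicks clockwise of the tab at the start. Origin: centre of its underside
- start_button (a joint): travel of the green start button, m: 0 out, 0.006 fully in; it is sprung: 1.5 N starts it moving, 5 N holds it fully in
- start_button_top (a point): centre of the top of the green start button (28 mm across, in a black collar 44 mm across; its top stands 24 mm above the deck when out, the collar's top 14 mm)
- stop_button (a joint): travel of the red stop button, m: 0 out, 0.006 fully in; it is like the green one and must not be pressed
- stop_button_top (a point): centre of the top of the red stop button, 60 mm from the green one towards the welder's +x
- paste_jar: jar 52 mm across and 50 mm high, standing loose on the deck near the carrying handle; to be left alone. Origin: centre of its underside
- tee_coupon: loose welded steel T piece, 120 x 60 mm and 51 mm high, on the bench; to be left alone. Origin: centre of its underside
- chipping_hammer: loose chipping hammer, about 260 mm long, lying on the bench; to be left alone. Origin: under its shaft, 100 mm from the handle's end
- wire_brush: loose wire brush, 270 mm long and 36 mm high, on the bench; to be left alone. Origin: centre of its underside

How it is judged:
By the outcome, as a careful person would: the job done as asked, in the order asked, and still so for the second after the job is handed in, with the robot touching nothing.
It also fails if it takes over 64 s, if anything falls off the work surface, if the arm or the gripper's body presses on something with over 40 N, if the wrist force passes 120 N, or if a joint passes its speed limit or range.

## Working session

There is one attempt and no reset: what is moved stays moved. The work goes in short steps, Python scripts to look and compute and a tool call to move; the robot and the scene stay as the last step left them, time stands still between calls to the robot, and variables do not carry over. Pictures are saved under pics/ and viewed, and the job is handed in when it is done.

Besides the shell and the picture viewer there is one more tool, called after ">>>" as a command line: name --argument value ..., lists and objects as JSON in quotes. arm_command: Moves the arm, as the interface text tells. Its arguments: {"type":"object","properties":{"targets":{"type":"array"}},"required":["targets"]}

```bash
mkdir -p pics; ls
cat > h.py <<'E'
import numpy as np, cv2
from plant import state, imaging, bot, nets
def cam(n):
    f=imaging.grab_frame(n); return f
def K(f):
    h=f["pixels"].shape[0]; fl=h/2/np.tan(np.radians(f["vfov"])/2)
    return np.array([[fl,0,f["cx"]],[0,fl,f["cy"]],[0,0,1]])
def pts(f,uv,depth=None):
    uv=np.asarray(uv,float).reshape(-1,2)
    n=cv2.undistortPoints(uv.reshape(-1,1,2),K(f),np.array(f["dist_coeffs"],float)).reshape(-1,2)
    T=np.array(f["world_from_camera"])
    return n,T
def world_depth(f,uv):
    uv=np.asarray(uv,float).reshape(-1,2)
    n,T=pts(f,uv); d=f["depth"][np.round(uv[:,1]).astype(int),np.round(uv[:,0]).astype(int)]
    p=np.c_[n*d[:,None],d]
    return p@T[:3,:3].T+T[:3,3]
def world_z(f,uv,z):
    n,T=pts(f,uv); r=np.c_[n,np.ones(len(n))]@T[:3,:3].T; o=T[:3,3]
    return o+r*((z-o[2])/r[:,2])[:,None]
def proj(f,P):
    T=np.linalg.inv(np.array(f["world_from_camera"])); P=np.asarray(P,float).reshape(-1,3)
    q,_=cv2.projectPoints(P@T[:3,:3].T+T[:3,3],np.zeros(3),np.zeros(3),K(f),np.array(f["dist_coeffs"],float)); return q.reshape(-1,2)
def save(f,name): cv2.imwrite("pics/"+name,f["pixels"][:,:,::-1])
E
python3 - <<'E'
from h import *
np.set_printoptions(precision=4,suppress=True)
s=state(); print(s)
for n in ("top","scene"):
    f=cam(n); save(f,n+"0.png"); print(n,f["world_from_camera"],f["vfov"])
    for t in ["welder","range_selector","tab_mid","plug_blue","start_button","stop_button","paste_jar","start_button_top"]:
        r=nets.trace(t,f)
        for x in r[:2]:
            m=x["region"]; v,u=np.nonzero(m&(f["depth"]>0)); 
            if len(u)==0: continue
            w=world_depth(f,np.c_[u,v]); print(t,round(x["score"],2),np.round(x["box"],0),m.sum(),"med",np.median(w,0),"mean",w.mean(0),"z5-95",np.percentile(w[:,2],[5,95]))
E
```

```text
pics
{'t': 0.0, 'joint_pos': array([-1.23  ,  0.2607, -0.1394,  1.1727,  0.    ,  1.5708]), 'joint_vel': array([ 0.0004,  0.0006, -0.0002,  0.0006,  0.0009,  0.0012]), 'joint_torque': array([ -0.0003, -40.5674,  25.3925,   0.0188,  -0.0001,   0.    ]), 'tcp_pos': array([ 0.1753, -0.4942,  0.2305]), 'ee_rot': array([[ 0.9425,  0.3343, -0.0006],
       [ 0.3343, -0.9425,  0.0019],
       [ 0.    , -0.002 , -1.    ]]), 'contact_force': array([ 0.2067, -0.1218, -0.4822]), 'torque': array([ 0.0136, -0.0133,  0.0397]), 'gripper_width': 0.08553063654735985}
top [[ 0.0241 -0.9789  0.203   0.313 ]
 [-0.9997 -0.0237  0.0044 -0.0242]
 [ 0.0005 -0.2031 -0.9792  1.2795]
 [ 0.      0.      0.      1.    ]] 52.2867965802083
welder 0.72 [206. 115. 329. 268.] 16588 med [0.5921 0.0297 0.2012] mean [0.5993 0.0285 0.1993] z5-95 [0.1786 0.2262]
range_selector 0.92 [235. 174. 258. 199.] 317 med [0.6028 0.0613 0.2183] mean [0.6029 0.0644 0.2237] z5-95 [0.2136 0.2392]
tab_mid 0.85 [231. 175. 265. 200.] 353 med [0.604  0.0633 0.2179] mean [0.6037 0.0662 0.223 ] z5-95 [0.2113 0.2391]
tab_mid 0.33 [138. 242. 1
[... 1039 characters left out ...]
 0.5288 -0.078   0.2208] mean [ 0.5281 -0.078   0.2199] z5-95 [0.2131 0.2238]
stop_button 0.67 [240. 185. 252. 196.] 104 med [ 0.5895 -0.0778  0.2211] mean [ 0.589  -0.0781  0.2199] z5-95 [0.2133 0.2234]
stop_button 0.66 [184. 162. 258. 202.] 457 med [ 0.4267 -0.3617  0.0129] mean [ 0.4235 -0.3639  0.0125] z5-95 [0.0042 0.0193]
paste_jar 0.98 [196. 205. 220. 236.] 659 med [ 0.7167 -0.0526  0.2349] mean [ 0.7154 -0.0554  0.2309] z5-95 [0.2001 0.2492]
paste_jar 0.39 [276. 216. 299. 244.] 397 med [0.6198 0.0726 0.2191] mean [0.6178 0.0761 0.2223] z5-95 [0.2085 0.236 ]
start_button_top 0.5 [257. 173. 267. 182.] 91 med [ 0.5293 -0.0791  0.2211] mean [ 0.5287 -0.0795  0.2202] z5-95 [0.2137 0.2237]
```

Run:
```python
from h import *
for n,b in (("top",(195,105,335,275)),("scene",(150,150,380,300))):
    im=cv2.imread(f"pics/{n}0.png"); l,t,r,bb=b
    c=cv2.resize(im[t:bb,l:r],None,fx=3.4,fy=3.4,interpolation=cv2.INTER_CUBIC); cv2.imwrite(f"pics/{n}0c.png",c)
```

```text
(no output)
```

View pics/top0.png

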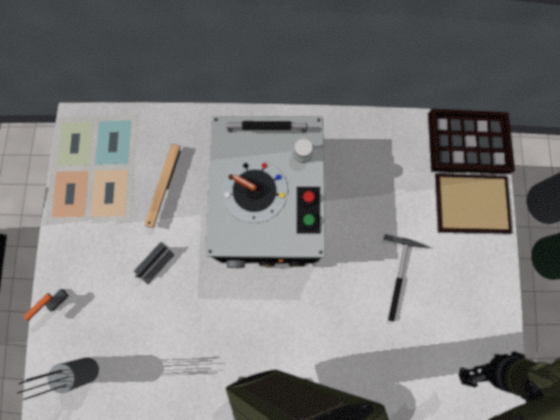

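View pics/top0c.png

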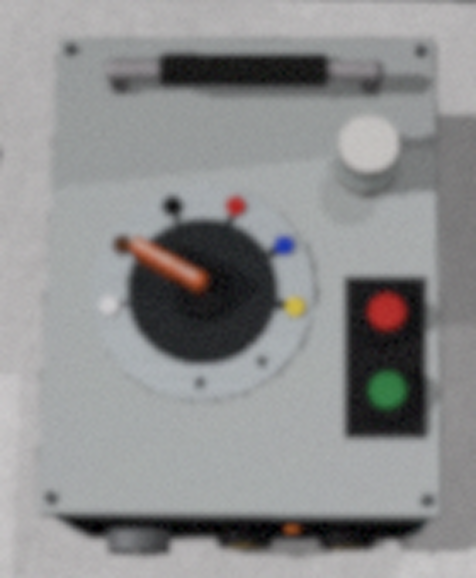

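View pics/scene0c.png

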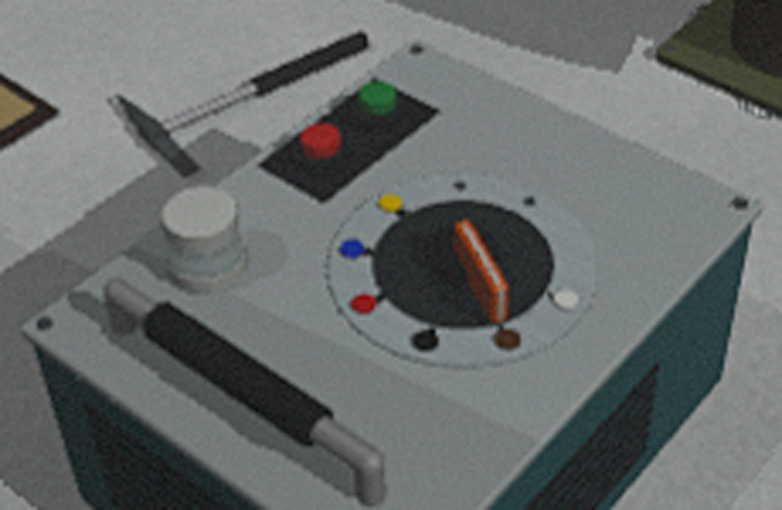

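Both views agree: the tab is on brown (the second position), black is third, red fourth, blue fifth and yellow sixth, so this needs three clicks clockwise. In the top picture blue is at about pixel (279,177) and the green button at about (309,219). Next I'll fit the geometry.

```bash
cat > fit.py <<'E'
from h import *
from scipy.optimize import least_squares
np.set_printoptions(precision=4,suppress=True)
seeds={"top":dict(white=(107,304),brown=(122,243),black=(173,206),red=(236,206),blue=(284,245),yellow=(294,306),stop=(386,311),start=(387,389)),
"scene":dict(white=(566,299),brown=(507,339),black=(425,340),red=(363,303),blue=(351,248),yellow=(391,203),stop=(321,139),start=(379,97))}
off={"top":(195,105),"scene":(150,150)}
ang=dict(white=100,brown=60,black=20,red=-20,blue=-60,yellow=-100)
for n in ("top","scene"):
    f=cam(n); uv={k:(v[0]/3.4+off[n][0]-.35,v[1]/3.4+off[n][1]-.35) for k,v in seeds[n].items()}
    ks=[k for k in ang if not(k=="brown")]
    W=world_z(f,[uv[k] for k in ks],.206)[:,:2]; A=np.radians([ang[k] for k in ks])
    def res(p): return (np.c_[p[0]+.072*np.cos(A+p[2]),p[1]+.072*np.sin(A+p[2])]-W).ravel()
    r=least_squares(res,[.6,.05,0]); print(n,"axis",r.x[:2],"yaw",np.degrees(r.x[2]),"res mm",np.round(r.fun*1e3,1))
    print("stop,start",world_z(f,[uv["stop"],uv["start"]],.224)[:,:2].ravel())
    # deck depth
    print("deck depth z", world_depth(f,[uv["white"],uv["blue"],uv["start"],uv["stop"]])[:,2])
E
python3 fit.py
```

```text
top axis [0.6    0.0571] yaw 0.5495857234851786 res mm [-0.2 -0.9  1.   0.6  0.3  0.2 -0.4  0.1 -0.6 -0. ]
stop,start [ 0.582  -0.083   0.5225 -0.0845]
deck depth z [0.2087 0.2053 0.226  0.2226]
scene axis [0.6038 0.0605] yaw 0.8892269125713296 res mm [ 0.1  0.2  0.4  0.4  0.   0.1 -0.2  0.2 -0.3 -0.9]
stop,start [ 0.589  -0.0755  0.5298 -0.0755]
deck depth z [0.2029 0.2056 0.2223 0.2212]
```

>>> arm_command --targets '[{"xyz":[10,-7,-20],"dr":[0,0,0],"grip":0},{"xyz":[24,-17,-20],"dr":[0,0,0],"grip":0},{"xyz":[30,-22,-15],"dr":[0,0,0],"grip":0},{"xyz":[32,-23,-10],"dr":[0,0,0],"grip":0},{"xyz":[32,-23,-5],"dr":[0,0,0],"grip":0}]'

```text
t: 1.42
tcp_pos: [0.2663, -0.3648, 0.303]
ee_rot: [[0.943, 0.333, 0.002], [0.333, -0.943, -0.002], [0.001, 0.003, -1.0]]
contact_force: [1.0, 0.0, -0.6]
gripper_width: 0.0254
```

>>> arm_command --targets '[{"xyz":[32,-23,0],"dr":[0,0,0],"grip":0},{"xyz":[32,-23,0],"dr":[0,0,0],"grip":0},{"xyz":[32,-23,0],"dr":[0,0,0],"grip":0},{"xyz":[32,-23,0],"dr":[0,0,0],"grip":0},{"xyz":[32,-23,0],"dr":[0,0,0],"grip":0}]'

```text
t: 1.83
tcp_pos: [0.3784, -0.2017, 0.3016]
ee_rot: [[0.943, 0.334, 0.001], [0.334, -0.943, -0.0], [0.001, 0.001, -1.0]]
contact_force: [0.8, -0.2, 0.6]
gripper_width: -0.0001
```

>>> arm_command --targets '[{"xyz":[32,-23,0],"dr":[0,0,0],"grip":0},{"xyz":[32,-23,0],"dr":[0,0,0],"grip":0},{"xyz":[32,-23,0],"dr":[0,0,0],"grip":0},{"xyz":[32,-23,0],"dr":[0,0,0],"grip":0},{"xyz":[20,-14,0],"dr":[0,0,0],"grip":0}]'

```text
t: 2.25
tcp_pos: [0.4835, -0.051, 0.3013]
ee_rot: [[0.942, 0.337, 0.001], [0.337, -0.942, 0.001], [0.001, -0.0, -1.0]]
contact_force: [0.7, 0.5, 0.9]
gripper_width: 0.0
```

>>> arm_command --targets '[{"xyz":[32,-23,0],"dr":[0,0,0],"grip":0},{"xyz":[32,-23,0],"dr":[0,0,0],"grip":0},{"xyz":[32,-24,0],"dr":[0,0,0],"grip":0},{"xyz":[32,-24,0],"dr":[0,0,0],"grip":0},{"xyz":[32,-24,0],"dr":[0,0,0],"grip":0}]'

```text
t: 2.67
tcp_pos: [0.5939, 0.1125, 0.3013]
ee_rot: [[0.942, 0.334, 0.0], [0.334, -0.942, -0.0], [0.0, 0.0, -1.0]]
contact_force: [0.1, -0.1, 1.0]
gripper_width: -0.0001
```

>>> arm_command --targets '[{"xyz":[0,0,0],"dr":[0,0,-7],"grip":0},{"xyz":[0,0,0],"dr":[0,0,-7],"grip":0},{"xyz":[0,0,0],"dr":[0,0,-7],"grip":0},{"xyz":[0,0,0],"dr":[0,0,-7],"grip":0},{"xyz":[0,0,0],"dr":[0,0,-7],"grip":0}]'

```text
t: 3.08
tcp_pos: [0.5932, 0.1109, 0.301]
ee_rot: [[0.575, 0.818, -0.0], [0.818, -0.575, -0.0], [-0.0, -0.0, -1.0]]
contact_force: [-0.8, 0.4, 0.3]
gripper_width: -0.0
```

>>> arm_command --targets '[{"xyz":[0,0,15],"dr":[0,0,-6],"grip":0},{"xyz":[0,0,15],"dr":[0,0,0],"grip":0},{"xyz":[0,0,10],"dr":[0,0,0],"grip":0},{"xyz":[0,0,0],"dr":[0,0,0],"grip":0},{"xyz":[0,0,0],"dr":[0,0,0],"grip":0}]'

```text
t: 3.5
tcp_pos: [0.5926, 0.1105, 0.2608]
ee_rot: [[0.492, 0.87, -0.002], [0.87, -0.492, -0.0], [-0.001, -0.001, -1.0]]
contact_force: [0.5, -0.6, -0.3]
gripper_width: 0.0001
```

```bash
cat > look.py <<'E'
from h import *
import sys
np.set_printoptions(precision=4,suppress=True)
tag=sys.argv[1]; s=state(); print(s["t"],s["tcp_pos"],s["ee_rot"],s["contact_force"],s["joint_pos"])
ims=[]
for n,b in (("top",(225,150,325,250)),("scene",(220,140,340,260))):
    f=cam(n); l,t,r,bb=b; im=f["pixels"][:,:,::-1].copy(); 
    ims.append(cv2.resize(im[t:bb,l:r],(400,400),interpolation=cv2.INTER_CUBIC))
    print(n,"tcp px",proj(f,s["tcp_pos"]),"in crop",(proj(f,s["tcp_pos"])-[l,t])*400/(r-l)+(0 if n=="top" else np.array([400,0])))
cv2.imwrite(f"pics/{tag}.png",np.hstack(ims))
E
python3 look.py a1
```

```text
3.5 [0.5926 0.1105 0.2608] [[ 0.4922  0.8705 -0.0016]
 [ 0.8705 -0.4922 -0.0003]
 [-0.0011 -0.0013 -1.    ]] [ 0.5464 -0.5517 -0.3152] [ 0.1844  0.3891  0.1283  1.3117 -0.      2.2699]
top tcp px [[230.7241 186.4589]] in crop [[ 22.8966 145.8357]]
scene tcp px [[308.6019 214.9013]] in crop [[695.3395 249.6712]]
```

View pics/a1.png

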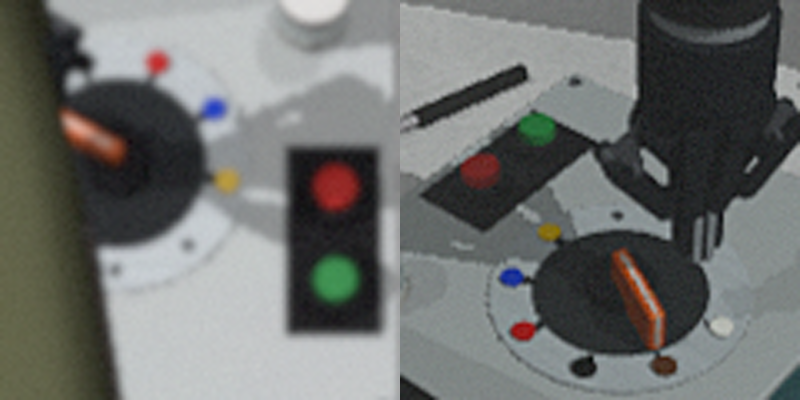

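The picture shows the shut fingertip on the counter-clockwise side of the tab (scene crop 703,258), but tool y as the push axis would run joint 6 out of range. I'll turn another 90° and push with the tool's -x side.

>>> arm_command --targets '[{"xyz":[0,0,0],"dr":[0,0,-7],"grip":0},{"xyz":[0,0,0],"dr":[0,0,-7],"grip":0},{"xyz":[0,0,0],"dr":[0,0,-7],"grip":0},{"xyz":[0,0,0],"dr":[0,0,-7],"grip":0},{"xyz":[0,0,0],"dr":[0,0,-7],"grip":0}]'

```text
t: 4.02
tcp_pos: [0.5938, 0.1107, 0.2626]
ee_rot: [[-0.102, 0.995, 0.002], [0.995, 0.102, 0.0], [0.0, 0.002, -1.0]]
contact_force: [-0.4, -0.5, 0.3]
gripper_width: 0.0002
```

>>> arm_command --targets '[{"xyz":[0,0,0],"dr":[0,0,-7],"grip":0},{"xyz":[0,0,0],"dr":[0,0,-7],"grip":0},{"xyz":[0,0,0],"dr":[0,0,-7],"grip":0},{"xyz":[0,0,0],"dr":[0,0,-7],"grip":0},{"xyz":[0,0,0],"dr":[0,0,-7],"grip":0}]'

```text
t: 4.43
tcp_pos: [0.5938, 0.1107, 0.2625]
ee_rot: [[-0.654, 0.756, 0.002], [0.756, 0.654, 0.0], [-0.001, 0.002, -1.0]]
contact_force: [0.0, 0.5, 0.2]
gripper_width: 0.0001
```

>>> arm_command --targets '[{"xyz":[0,0,0],"dr":[0,0,-7],"grip":0},{"xyz":[0,0,0],"dr":[0,0,-7],"grip":0},{"xyz":[0,0,0],"dr":[0,0,-6],"grip":0},{"xyz":[0,0,0],"dr":[0,0,0],"grip":0},{"xyz":[0,0,0],"dr":[0,0,0],"grip":0}]'

```text
t: 4.85
tcp_pos: [0.5936, 0.1107, 0.2622]
ee_rot: [[-0.869, 0.494, 0.002], [0.495, 0.869, 0.0], [-0.001, 0.001, -1.0]]
contact_force: [0.0, -0.4, 0.3]
gripper_width: 0.0002
```

```bash
cat > rel.py <<'E'
# where is the tcp relative to the selector axis; goal = angle(deg), radius(mm), offset ccw (mm), z(m)
from h import *
import sys
np.set_printoptions(precision=1,suppress=True)
ax=np.array([.602,.059]); yaw=0.7
s=state(); R=s["ee_rot"]; p=s["tcp_pos"]
if len(sys.argv)>1:
    a,r,o,z=map(float,sys.argv[1:]); t=np.radians(a+yaw)
    e=np.array([np.cos(t),np.sin(t)]); c=np.array([-e[1],e[0]])
    g=np.r_[ax+e*r/1e3+c*o/1e3,z]; print("goal",g*1e3,"shift tool mm",R.T@(g-p)*1e3,
      "turn dr z", -((a+yaw+90-np.degrees(np.arctan2(R[1,0],R[0,0]))+180)%360-180))
print(s["t"],p*1e3,"x-yaw",np.degrees(np.arctan2(R[1,0],R[0,0])),"F tool",R.T@s["contact_force"],"q6",s["joint_pos"][5:])
E
python3 rel.py 60 46 28 .218
```

```text
goal [600.1 112.8 218. ] shift tool mm [-4.5  5.  44.2] turn dr z -0.33685044493060445
4.85 [593.6 110.7 262.2] x-yaw 150.36314955506938 F tool [-0.2 -0.3 -0.3] q6 [0.7]
```

>>> arm_command --targets '[{"xyz":[-2,5,12],"dr":[0,0,0],"grip":0},{"xyz":[-1,0,12],"dr":[0,0,0],"grip":0},{"xyz":[0,0,10],"dr":[0,0,0],"grip":0},{"xyz":[0,0,6],"dr":[0,0,0],"grip":0},{"xyz":[0,0,4],"dr":[0,0,0],"grip":0}]'

```text
t: 5.27
tcp_pos: [0.5975, 0.1135, 0.2157]
ee_rot: [[-0.87, 0.493, -0.002], [0.493, 0.87, -0.0], [0.002, -0.001, -1.0]]
contact_force: [-0.9, -0.0, 0.4]
gripper_width: 0.0
```

>>> arm_command --targets '[{"xyz":[-2,0,0],"dr":[0,0,0],"grip":0},{"xyz":[-2,0,0],"dr":[0,0,0],"grip":0},{"xyz":[-2,0,0],"dr":[0,0,0],"grip":0},{"xyz":[-2,0,0],"dr":[0,0,0],"grip":0},{"xyz":[0,0,0],"dr":[0,0,0],"grip":0}]'

```text
t: 5.68
tcp_pos: [0.6061, 0.1094, 0.2179]
ee_rot: [[-0.87, 0.492, 0.002], [0.492, 0.87, 0.0], [-0.001, 0.001, -1.0]]
contact_force: [0.1, 1.3, -0.1]
gripper_width: -0.0005
```

```bash
python3 rel.py 60 46 17 .218; python3 look.py a2
```

```text
goal [609.7 107.4 218. ] shift tool mm [-4.1  0.1 -0.1] turn dr z -0.1990040544394276
5.6833 [606.1 109.4 217.9] x-yaw 150.50099594556056 F tool [0.5 1.2 0.1] q6 [0.7]
5.6833 [0.6061 0.1094 0.2179] [[-0.8704  0.4924  0.0015]
 [ 0.4924  0.8704  0.0002]
 [-0.0013  0.0009 -1.    ]] [ 0.1445  1.2527 -0.0798] [ 0.1786  0.4217  0.0687  1.2163 -0.0001  0.6935]
top tcp px [[233.4022 185.9026]] in crop [[ 33.6086 143.6103]]
scene tcp px [[303.4159 233.1493]] in crop [[678.0529 310.4976]]
```

View pics/a2.png

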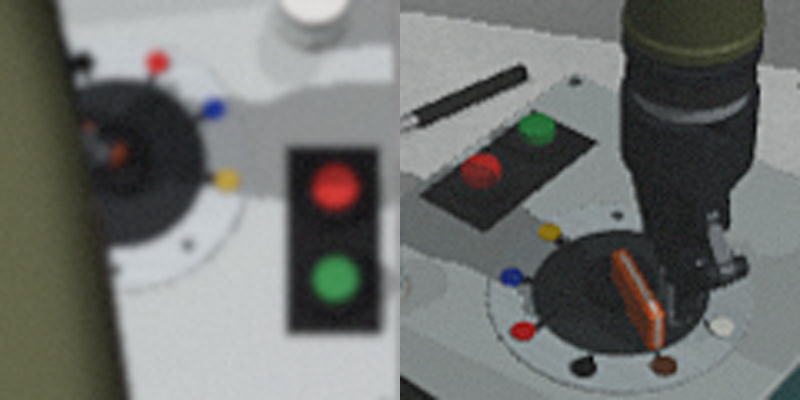

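>>> arm_command --targets '[{"xyz":[-1,0,0],"dr":[0,0,0],"grip":0},{"xyz":[-1,0,0],"dr":[0,0,0],"grip":0},{"xyz":[-1,0,0],"dr":[0,0,0],"grip":0},{"xyz":[-1,0,0],"dr":[0,0,0],"grip":0},{"xyz":[-1,0,0],"dr":[0,0,0],"grip":0}]'

```text
t: 6.2
tcp_pos: [0.6092, 0.1074, 0.2173]
ee_rot: [[-0.871, 0.492, -0.001], [0.492, 0.871, 0.001], [0.001, 0.0, -1.0]]
contact_force: [-1.5, 1.6, 0.6]
gripper_width: 0.0
```

>>> arm_command --targets '[{"xyz":[-2,0.5,0],"dr":[0,0,2],"grip":0},{"xyz":[-2,0.7,0],"dr":[0,0,2.5],"grip":0},{"xyz":[-2,0.7,0],"dr":[0,0,2.5],"grip":0},{"xyz":[-2,0.7,0],"dr":[0,0,2.5],"grip":0},{"xyz":[0,0,0],"dr":[0,0,0],"grip":0}]'

```text
t: 6.62
tcp_pos: [0.6172, 0.1054, 0.2173]
ee_rot: [[-0.777, 0.629, -0.001], [0.629, 0.777, 0.001], [0.001, -0.0, -1.0]]
contact_force: [-1.8, 1.0, 1.2]
gripper_width: 0.0004
```

```bash
python3 rel.py 50 46 17 .218
```

```text
goal [618.  105.4 218. ] shift tool mm [-0.6  0.5 -0.7] turn dr z 0.3048621625605108
6.6167 [617.2 105.4 217.3] x-yaw 141.0048621625605 F tool [ 2.  -0.3 -1.2] q6 [0.8]
```

>>> arm_command --targets '[{"xyz":[-2,0.7,0],"dr":[0,0,2.5],"grip":0},{"xyz":[-2,0.7,0],"dr":[0,0,2.5],"grip":0},{"xyz":[-2,0.7,0],"dr":[0,0,2.5],"grip":0},{"xyz":[-2,0.7,0],"dr":[0,0,2.5],"grip":0},{"xyz":[-1.6,0.6,0],"dr":[0,0,2],"grip":0}]'

```text
t: 7.03
tcp_pos: [0.6271, 0.1006, 0.2173]
ee_rot: [[-0.629, 0.777, 0.0], [0.777, 0.629, -0.0], [-0.001, -0.0, -1.0]]
contact_force: [0.2, 0.1, -0.5]
gripper_width: 0.0004
```

```bash
python3 rel.py 38 46 17 .218; python3 look.py a3
```

```text
goal [627.3 101.  218. ] shift tool mm [ 0.3  0.4 -0.7] turn dr z 0.2781697301887789
7.0333 [627.1 100.6 217.3] x-yaw 128.97816973018877 F tool [-0.1  0.3  0.5] q6 [1.]
7.0333 [0.6271 0.1006 0.2173] [[-0.629   0.7774  0.0002]
 [ 0.7774  0.629  -0.0005]
 [-0.0005 -0.0001 -1.    ]] [ 0.236   0.1111 -0.5018] [ 0.1592  0.4575  0.1254  1.2385 -0.0005  1.0497]
top tcp px [[237.2254 178.1914]] in crop [[ 48.9015 112.7657]]
scene tcp px [[293.7697 237.1166]] in crop [[645.899 323.722]]
```

View pics/a3.png

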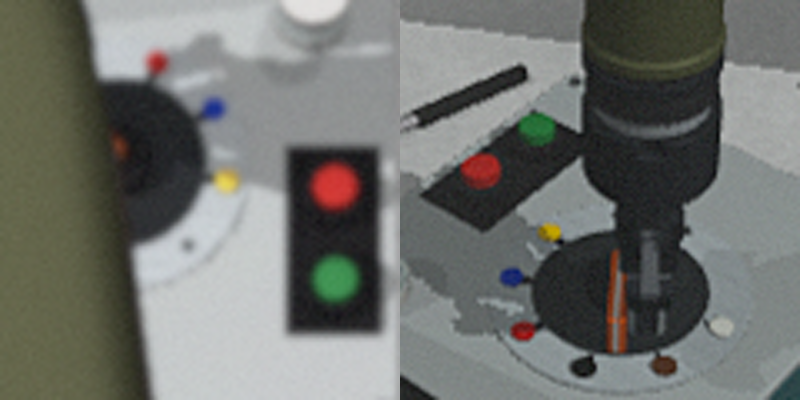

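The tab is about half-way between brown and black (crop 617,350) and the force has dropped to zero, so a little more push is needed.

>>> arm_command --targets '[{"xyz":[-1,0.3,0],"dr":[0,0,1.2],"grip":0},{"xyz":[-1,0.3,0],"dr":[0,0,1.2],"grip":0},{"xyz":[-1,0.3,0],"dr":[0,0,1.2],"grip":0},{"xyz":[-1,0.3,0],"dr":[0,0,1.2],"grip":0},{"xyz":[0,0,0],"dr":[0,0,0],"grip":0}]'

```text
t: 7.55
tcp_pos: [0.6305, 0.0982, 0.2173]
ee_rot: [[-0.562, 0.827, 0.0], [0.827, 0.562, -0.0], [-0.0, 0.0, -1.0]]
contact_force: [-0.0, -0.4, 0.1]
gripper_width: -0.0003
```

```bash
python3 rel.py 33 46 17 .218; python3 look.py a4
```

```text
goal [630.8  98.7 218. ] shift tool mm [ 0.2  0.6 -0.7] turn dr z 0.4645520630505757
7.55 [630.5  98.2 217.3] x-yaw 124.16455206305059 F tool [-0.3 -0.3 -0.1] q6 [1.1]
7.55 [0.6305 0.0982 0.2173] [[-0.5616  0.8274  0.0002]
 [ 0.8274  0.5616 -0.0001]
 [-0.0002  0.0001 -1.    ]] [-0.0377 -0.3911  0.1392] [ 0.1545  0.4628  0.1343  1.2421 -0.0001  1.129 ]
top tcp px [[238.213  176.9551]] in crop [[ 52.852  107.8202]]
scene tcp px [[291.8287 237.4916]] in crop [[639.4289 324.9721]]
```

View pics/a4.png

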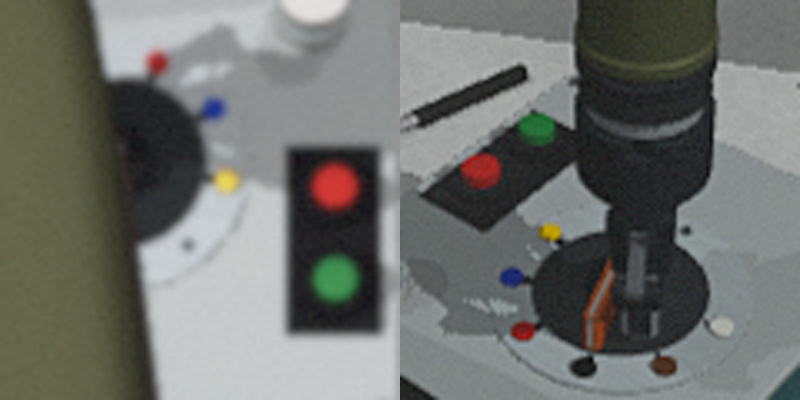

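The first click is done: the tab now points at black (scene crop 583,366). On to the second.

>>> arm_command --targets '[{"xyz":[-2.2,1.0,0],"dr":[0,0,2.7],"grip":0},{"xyz":[-2.2,0.8,0],"dr":[0,0,2.7],"grip":0},{"xyz":[-2.2,0.8,0],"dr":[0,0,2.7],"grip":0},{"xyz":[-2,0.7,0],"dr":[0,0,2.5],"grip":0},{"xyz":[-2,0.7,0],"dr":[0,0,2.5],"grip":0}]'

```text
t: 8.07
tcp_pos: [0.6389, 0.0911, 0.2172]
ee_rot: [[-0.359, 0.933, -0.0], [0.933, 0.359, 0.0], [0.0, -0.0, -1.0]]
contact_force: [-1.1, 2.3, -0.7]
gripper_width: -0.0002
```

>>> arm_command --targets '[{"xyz":[-2,0.7,0],"dr":[0,0,2.5],"grip":0},{"xyz":[-2,0.7,0],"dr":[0,0,2.5],"grip":0},{"xyz":[-2,0.7,0],"dr":[0,0,2.5],"grip":0},{"xyz":[-2,0.7,0],"dr":[0,0,2.5],"grip":0},{"xyz":[-2,0.7,0],"dr":[0,0,2.5],"grip":0}]'

```text
t: 8.48
tcp_pos: [0.6446, 0.0837, 0.2173]
ee_rot: [[-0.149, 0.989, -0.001], [0.989, 0.149, 0.002], [0.003, -0.001, -1.0]]
contact_force: [-0.6, 2.2, 0.2]
gripper_width: -0.0
```

```bash
python3 rel.py 7 46 17 .218
```

```text
goal [645.3  82.  218. ] shift tool mm [-1.8  0.5 -0.7] turn dr z 0.8710784025779503
8.4833 [644.6  83.7 217.3] x-yaw 98.57107840257795 F tool [ 2.2 -0.2 -0.2] q6 [1.5]
```

>>> arm_command --targets '[{"xyz":[-2,0.8,0],"dr":[0,0,2.4],"grip":0},{"xyz":[-2,0.8,0],"dr":[0,0,2.4],"grip":0},{"xyz":[-2,0.7,0],"dr":[0,0,2.3],"grip":0},{"xyz":[-2,0.7,0],"dr":[0,0,2.3],"grip":0},{"xyz":[-2,0.7,0],"dr":[0,0,2.3],"grip":0}]'

```text
t: 8.9
tcp_pos: [0.6493, 0.0728, 0.2173]
ee_rot: [[0.055, 0.998, -0.0], [0.998, -0.055, 0.0], [0.0, -0.0, -1.0]]
contact_force: [0.5, 0.2, -0.3]
gripper_width: 0.0001
```

>>> arm_command --targets '[{"xyz":[-1,0.3,0],"dr":[0,0,1.2],"grip":0},{"xyz":[-1,0.3,0],"dr":[0,0,1.2],"grip":0},{"xyz":[0,0,0],"dr":[0,0,0],"grip":0},{"xyz":[0,0,0],"dr":[0,0,0],"grip":0},{"xyz":[0,0,0],"dr":[0,0,0],"grip":0}]'

```text
t: 9.32
tcp_pos: [0.6498, 0.0707, 0.2173]
ee_rot: [[0.095, 0.995, -0.0], [0.995, -0.095, 0.0], [0.0, -0.0, -1.0]]
contact_force: [0.2, -0.0, 0.9]
gripper_width: -0.0001
```

```bash
python3 rel.py -6 46 17 .218; python3 look.py a5
```

```text
goal [649.4  71.7 218. ] shift tool mm [ 0.9 -0.6 -0.7] turn dr z -0.14844207712445723
9.3167 [649.8  70.7 217.3] x-yaw 84.55155792287556 F tool [-0.   0.2 -0.9] q6 [1.8]
9.3167 [0.6498 0.0707 0.2173] [[ 0.095   0.9955 -0.0001]
 [ 0.9955 -0.095   0.    ]
 [ 0.     -0.0001 -1.    ]] [ 0.2434 -0.0394  0.9432] [0.1084 0.4915 0.1824 1.2617 0.     1.7743]
top tcp px [[249.1061 170.0404]] in crop [[96.4243 80.1616]]
scene tcp px [[275.5308 236.6159]] in crop [[585.1028 322.0531]]
```

View pics/a5.png

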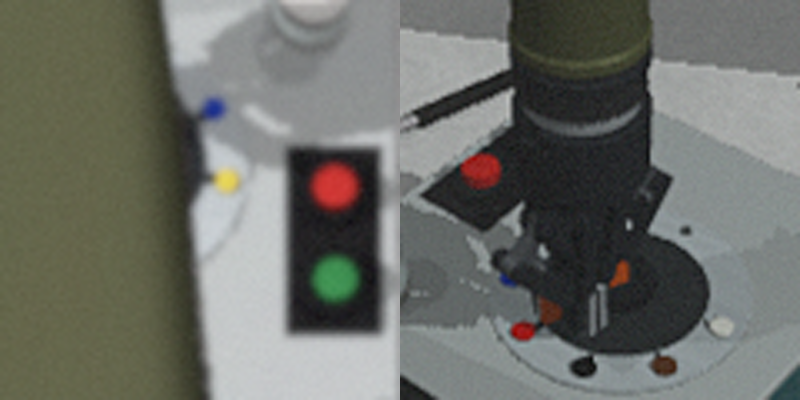

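The second click landed on red (tab end at crop 550,310, red plug at 523,330). Third click next.

>>> arm_command --targets '[{"xyz":[-2,0.7,0],"dr":[0,0,2.7],"grip":0},{"xyz":[-2.2,0.8,0],"dr":[0,0,2.7],"grip":0},{"xyz":[-2.2,0.8,0],"dr":[0,0,2.7],"grip":0},{"xyz":[-2,0.7,0],"dr":[0,0,2.5],"grip":0},{"xyz":[-2,0.7,0],"dr":[0,0,2.5],"grip":0}]'

```text
t: 9.83
tcp_pos: [0.6516, 0.0598, 0.2173]
ee_rot: [[0.32, 0.947, 0.0], [0.947, -0.32, 0.0], [0.0, -0.0, -1.0]]
contact_force: [0.6, -0.6, 0.9]
gripper_width: 0.0002
```

>>> arm_command --targets '[{"xyz":[-2,0.7,0],"dr":[0,0,2.5],"grip":0},{"xyz":[-2,0.7,0],"dr":[0,0,2.5],"grip":0},{"xyz":[-2,0.7,0],"dr":[0,0,2.5],"grip":0},{"xyz":[-2,0.7,0],"dr":[0,0,2.5],"grip":0},{"xyz":[-2,0.7,0],"dr":[0,0,2.5],"grip":0}]'

```text
t: 10.25
tcp_pos: [0.6514, 0.0506, 0.2173]
ee_rot: [[0.517, 0.856, 0.001], [0.856, -0.517, 0.003], [0.003, -0.0, -1.0]]
contact_force: [1.3, 2.5, -0.8]
gripper_width: -0.0
```

```bash
python3 rel.py -33 46 17 .218
```

```text
goal [650.   48.8 218. ] shift tool mm [-2.3 -0.2 -0.7] turn dr z 1.1726873201701267
10.25 [651.4  50.6 217.3] x-yaw 58.87268732017012 F tool [ 2.8 -0.1  0.8] q6 [2.2]
```

>>> arm_command --targets '[{"xyz":[-2,0.7,0],"dr":[0,0,2.4],"grip":0},{"xyz":[-2,0.7,0],"dr":[0,0,2.4],"grip":0},{"xyz":[-2,0.7,0],"dr":[0,0,2.3],"grip":0},{"xyz":[-2,0.7,0],"dr":[0,0,2.3],"grip":0},{"xyz":[-2,0.7,0],"dr":[0,0,2.3],"grip":0}]'

```text
t: 10.67
tcp_pos: [0.6478, 0.0393, 0.2174]
ee_rot: [[0.68, 0.733, 0.0], [0.733, -0.68, 0.0], [0.0, -0.0, -1.0]]
contact_force: [-1.0, 0.1, 0.4]
gripper_width: 0.0
```

>>> arm_command --targets '[{"xyz":[-1,0.3,0],"dr":[0,0,1.2],"grip":0},{"xyz":[-1,0.3,0],"dr":[0,0,1.2],"grip":0},{"xyz":[0,0,0],"dr":[0,0,0],"grip":0},{"xyz":[0,0,0],"dr":[0,0,0],"grip":0},{"xyz":[0,0,0],"dr":[0,0,0],"grip":0}]'

```text
t: 11.08
tcp_pos: [0.6469, 0.0373, 0.2173]
ee_rot: [[0.709, 0.705, 0.0], [0.705, -0.709, 0.0], [0.0, 0.0, -1.0]]
contact_force: [0.1, -0.2, -0.2]
gripper_width: -0.0003
```

```bash
python3 rel.py -46 46 17 .218; python3 look.py a6
```

```text
goal [646.4  38.3 218. ] shift tool mm [ 0.4 -1.  -0.7] turn dr z 0.15255158674813174
11.0833 [646.9  37.3 217.3] x-yaw 44.85255158674812 F tool [-0.1  0.2  0.2] q6 [2.4]
11.0833 [0.6469 0.0373 0.2173] [[ 0.7089  0.7053  0.0001]
 [ 0.7053 -0.7089  0.0001]
 [ 0.0001  0.     -1.    ]] [ 0.0507 -0.1732 -0.1709] [0.0575 0.4808 0.1644 1.2543 0.0001 2.4163]
top tcp px [[261.9201 171.4104]] in crop [[147.6805  85.6415]]
scene tcp px [[264.2897 228.4762]] in crop [[547.6324 294.9205]]
```

View pics/a6.png

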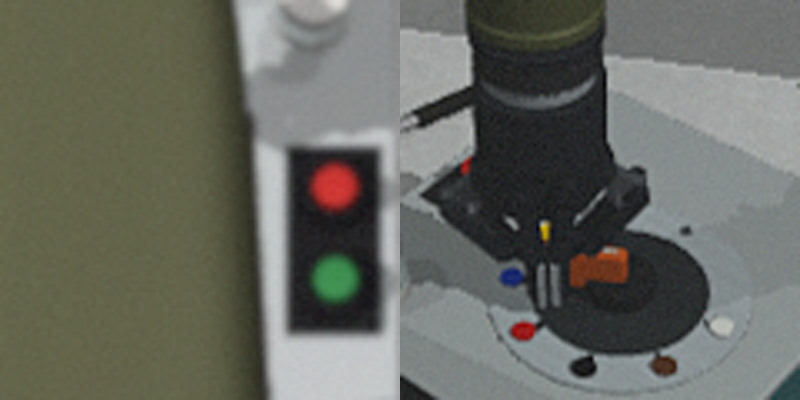

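>>> arm_command --targets '[{"xyz":[3,0,0],"dr":[0,0,0],"grip":0},{"xyz":[5,0,-5],"dr":[0,0,0],"grip":0},{"xyz":[0,0,-20],"dr":[0,0,0],"grip":0},{"xyz":[0,0,-25],"dr":[0,0,0],"grip":0},{"xyz":[0,0,-20],"dr":[0,0,0],"grip":0}]'

```text
t: 11.6
tcp_pos: [0.6528, 0.0434, 0.2888]
ee_rot: [[0.709, 0.705, 0.0], [0.705, -0.709, 0.0], [0.0, 0.0, -1.0]]
contact_force: [0.2, 0.4, 0.5]
gripper_width: -0.0
```

```bash
python3 look.py a7
python3 - <<'E'
from h import *
np.set_printoptions(precision=1,suppress=True)
s=state();R=s["ee_rot"];p=s["tcp_pos"];print(p, (R.T@(np.array([.526,-.080,.27])-p))*1e3)
E
```

```text
11.6 [0.6528 0.0434 0.2888] [[ 0.7089  0.7053  0.0005]
 [ 0.7053 -0.7089  0.0002]
 [ 0.0005  0.0002 -1.    ]] [0.1916 0.3763 0.4578] [0.0662 0.4833 0.3521 1.4392 0.0001 2.425 ]
top tcp px [[258.1458 160.1589]] in crop [[132.583   40.6356]]
scene tcp px [[263.4192 205.9624]] in crop [[544.7307 219.8746]]
[0.7 0.  0.3] [-178.5   -3.5   20.8]
```

View pics/a7.png

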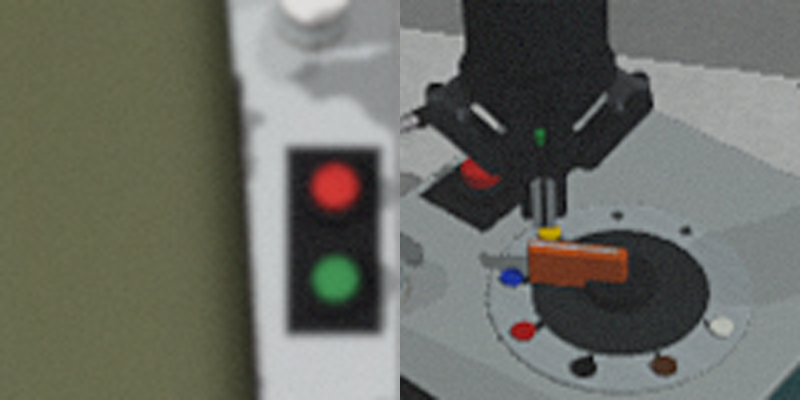

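>>> arm_command --targets '[{"xyz":[-20,0,0],"dr":[0,0,0],"grip":0},{"xyz":[-36,-1,0],"dr":[0,0,0],"grip":0},{"xyz":[-36,-1,0],"dr":[0,0,0],"grip":0},{"xyz":[-36,-1,0],"dr":[0,0,0],"grip":0},{"xyz":[-36,-1,0],"dr":[0,0,0],"grip":0}]'

```text
t: 12.12
tcp_pos: [0.5321, -0.0704, 0.2867]
ee_rot: [[0.709, 0.706, -0.001], [0.706, -0.709, 0.0], [-0.0, -0.0, -1.0]]
contact_force: [0.5, -0.5, 0.5]
gripper_width: -0.0001
```

>>> arm_command --targets '[{"xyz":[-14,0,10],"dr":[0,0,0],"grip":0},{"xyz":[0,0,15],"dr":[0,0,0],"grip":0},{"xyz":[0,0,10],"dr":[0,0,0],"grip":0},{"xyz":[0,0,0],"dr":[0,0,0],"grip":0},{"xyz":[0,0,0],"dr":[0,0,0],"grip":0}]'

```text
t: 12.53
tcp_pos: [0.5233, -0.0793, 0.2515]
ee_rot: [[0.709, 0.705, -0.002], [0.705, -0.709, 0.0], [-0.001, -0.002, -1.0]]
contact_force: [0.0, -0.2, 0.6]
gripper_width: -0.0003
```

```bash
cat > chk.py <<'E'
from h import *
import sys
f=cam("scene"); im=f["pixels"][:,:,::-1].copy()
l,t,r,b=220,140,340,260
c=cv2.resize(im[t:b,l:r],(600,600),interpolation=cv2.INTER_CUBIC)
s=state()
ax=np.array([.6038,.0605])
for a,col in ((-60,(255,255,0)),(-20,(200,0,200)),(-100,(0,200,200))):
    th=np.radians(a+.9); P=[np.r_[ax+rr*np.array([np.cos(th),np.sin(th)]),.237] for rr in (.02,.06)]
    q=(proj(f,P)-[l,t]+.5)*5; cv2.line(c,*[tuple(int(v) for v in x) for x in q],col,1)
q=(proj(f,s["tcp_pos"])[0]-[l,t]+.5)*5; cv2.circle(c,tuple(int(v) for v in q),4,(0,255,255),1)
cv2.imwrite(f"pics/{sys.argv[1]}.png",c)
f=cam("top");save(f,sys.argv[1]+"t.png")
print(s["t"],s["tcp_pos"],s["contact_force"])
E
python3 chk.py b1
```

```text
12.5833 [ 0.52390568 -0.0793059   0.25218629] [-0.85636032  0.36523747 -0.10487978]
```

View pics/b1.png

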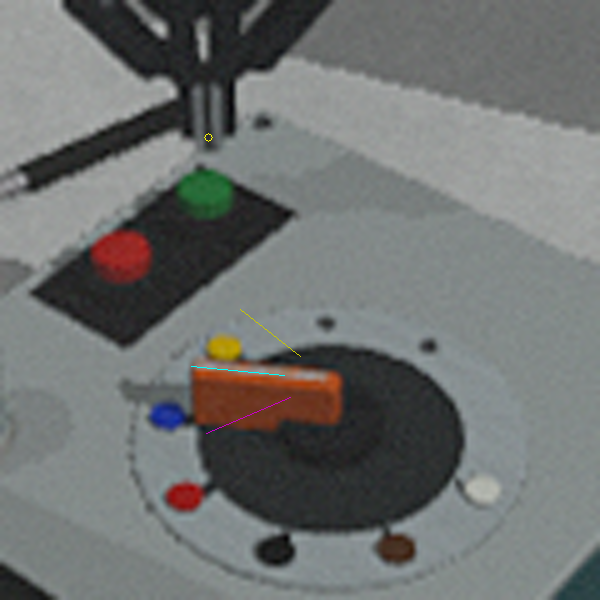

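View pics/b1t.png

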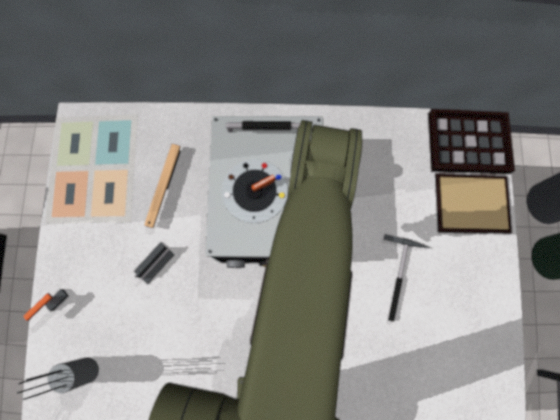

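The selector is home: the tab line lies on the -60° prediction, and the top view shows it at (252,187)→(275,178), pointing at blue (279,177). Now I'll refine the button position.

Run:
```python
from h import *
np.set_printoptions(precision=4,suppress=True)
s=state();R=s["ee_rot"]
f=cam("scene"); im=f["pixels"].astype(int); g=(im[...,1]>im[...,0]+30)&(im[...,1]>im[...,2]+15); g[:, :250]=0;g[:165]=0;g[190:]=0;g[:,275:]=0
v,u=np.nonzero(g); w=world_depth(f,np.c_[u,v]); top=w[:,2]>.2195
print(len(u),u.min(),u.max(),v.min(),v.max(),"top pts",top.sum(),w[top].mean(0)); print("z plane",world_z(f,[[260.7,176.9]],.224))
b=np.array([.5265,-.079,.228]); print(R.T@(b-s["tcp_pos"])*1e3)
```

```text
85 255 266 174 183 top pts 62 [ 0.5266 -0.0812  0.2218]
z plane [[ 0.5267 -0.0796  0.224 ]]
[ 1.8274  1.3614 24.5532]
```

>>> arm_command --targets '[{"xyz":[1.5,1.5,8],"dr":[0,0,0],"grip":0},{"xyz":[0,0,8],"dr":[0,0,0],"grip":0},{"xyz":[0,0,6],"dr":[0,0,0],"grip":0},{"xyz":[0,0,3],"dr":[0,0,0],"grip":0},{"xyz":[0,0,0],"dr":[0,0,0],"grip":0}]'

```text
t: 13.1
tcp_pos: [0.5247, -0.0796, 0.226]
ee_rot: [[0.709, 0.705, -0.003], [0.705, -0.709, 0.0], [-0.002, -0.002, -1.0]]
contact_force: [-0.2, 0.7, -0.2]
gripper_width: -0.0002
```

>>> arm_command --targets '[{"xyz":[0,0,1.5],"dr":[0,0,0],"grip":0},{"xyz":[0,0,1.5],"dr":[0,0,0],"grip":0},{"xyz":[0,0,1.5],"dr":[0,0,0],"grip":0},{"xyz":[0,0,1.5],"dr":[0,0,0],"grip":0},{"xyz":[0,0,0],"dr":[0,0,0],"grip":0}]'

```text
t: 13.52
tcp_pos: [0.5258, -0.0798, 0.2216]
ee_rot: [[0.709, 0.705, 0.001], [0.705, -0.709, -0.0], [0.0, 0.001, -1.0]]
contact_force: [-0.3, 0.4, 2.8]
gripper_width: 0.0002
```

>>> arm_command --targets '[{"xyz":[0,0,1],"dr":[0,0,0],"grip":0},{"xyz":[0,0,1],"dr":[0,0,0],"grip":0},{"xyz":[0,0,1],"dr":[0,0,0],"grip":0},{"xyz":[0,0,0.5],"dr":[0,0,0],"grip":0},{"xyz":[0,0,0],"dr":[0,0,0],"grip":0}]'

```text
t: 13.93
tcp_pos: [0.5258, -0.0798, 0.2181]
ee_rot: [[0.709, 0.705, 0.001], [0.705, -0.709, -0.0], [0.0, 0.001, -1.0]]
contact_force: [-1.1, 0.4, 5.7]
gripper_width: 0.0001
```

>>> arm_command --targets '[{"xyz":[0,0,0.4],"dr":[0,0,0],"grip":0},{"xyz":[0,0,0.4],"dr":[0,0,0],"grip":0},{"xyz":[0,0,0],"dr":[0,0,0],"grip":0},{"xyz":[0,0,0],"dr":[0,0,0],"grip":0},{"xyz":[0,0,0],"dr":[0,0,0],"grip":0}]'

```text
t: 14.35
tcp_pos: [0.5258, -0.0799, 0.218]
ee_rot: [[0.709, 0.705, 0.001], [0.705, -0.709, -0.0], [0.001, 0.001, -1.0]]
contact_force: [-1.5, 0.2, 9.2]
gripper_width: -0.0003
```

The force has risen to 9.2 N with no further travel, so the button is on its stop. I'll hold briefly, then release and back off.

>>> arm_command --targets '[{"xyz":[0,0,0],"dr":[0,0,0],"grip":0},{"xyz":[0,0,-4],"dr":[0,0,0],"grip":0},{"xyz":[0,0,-6],"dr":[0,0,0],"grip":0},{"xyz":[0,0,-15],"dr":[0,0,0],"grip":0},{"xyz":[0,0,-25],"dr":[0,0,0],"grip":0}]'

```text
t: 14.77
tcp_pos: [0.5236, -0.0795, 0.2649]
ee_rot: [[0.709, 0.705, -0.006], [0.705, -0.709, 0.001], [-0.004, -0.005, -1.0]]
contact_force: [0.3, -0.1, -0.2]
gripper_width: -0.0001
```

>>> arm_command --targets '[{"xyz":[-10,5,-20],"dr":[0,0,0],"grip":0},{"xyz":[-25,20,-10],"dr":[0,0,0],"grip":0},{"xyz":[-25,20,0],"dr":[0,0,0],"grip":0},{"xyz":[-25,20,0],"dr":[0,0,0],"grip":0},{"xyz":[-25,20,0],"dr":[0,0,0],"grip":0}]'

```text
t: 15.18
tcp_pos: [0.5072, -0.2188, 0.2971]
ee_rot: [[0.709, 0.705, -0.0], [0.705, -0.709, 0.0], [-0.0, -0.0, -1.0]]
contact_force: [0.9, 0.2, 0.3]
gripper_width: 0.0002
```

>>> arm_command --targets '[{"xyz":[-25,20,0],"dr":[0,0,0],"grip":0},{"xyz":[-15,10,0],"dr":[0,0,0],"grip":0},{"xyz":[0,0,0],"dr":[0,0,0],"grip":0},{"xyz":[0,0,0],"dr":[0,0,0],"grip":0},{"xyz":[0,0,0],"dr":[0,0,0],"grip":0}]'

```text
t: 15.6
tcp_pos: [0.5001, -0.2664, 0.2966]
ee_rot: [[0.709, 0.705, -0.001], [0.705, -0.709, 0.001], [0.0, -0.001, -1.0]]
contact_force: [0.0, -0.4, 0.1]
gripper_width: -0.0001
```

```bash
python3 chk.py b2
python3 - <<'E'
from h import *
f=cam("scene"); im=f["pixels"].astype(int); g=(im[...,1]>im[...,0]+30)&(im[...,1]>im[...,2]+15); g[:, :250]=0;g[:165]=0;g[190:]=0;g[:,275:]=0
v,u=np.nonzero(g); w=world_depth(f,np.c_[u,v]); print(len(u),u.min(),u.max(),v.min(),v.max(),np.percentile(w[:,2],[50,80,95]))
E
```

```text
15.65 [ 0.50027371 -0.26605886  0.29681941] [0.10025423 0.24796136 0.22649492]
77 255 266 174 182 [0.22141935 0.2223927  0.22367025]
```

View pics/b2.png

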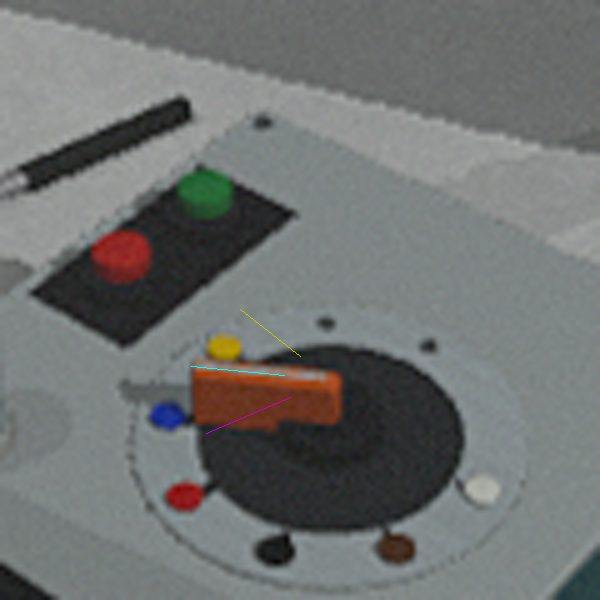

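View pics/b2t.png

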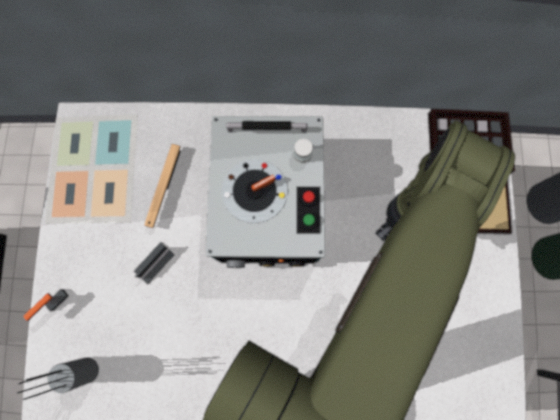

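The tab points at blue in both views, the green button is back out, the jar and tools have not moved, and the arm is clear and still. I'm handing the job in.

```bash
python3 -c "
from h import *
print(state()['joint_vel'].round(3)); print(bot.finish_job())"
```

```text
[ 0.    -0.005  0.004 -0.    -0.002 -0.003]
the job is handed in; nothing more can be done
None
```

The welding set is on the blue range and was then started; I handed the job in at about 16 s of the 64 s allowed.

- **Selector:** I pushed the tab with the shut fingertips three clicks clockwise, from brown through black and red to blue. The force readings between moves stayed at or below about 3 N. Before starting and again at the end, the tab lay on the predicted blue line in the scene picture and pointed at the blue plug in the top picture.
- **Start button:** I pressed green only after that check. It travelled about 6 mm (fingertip down to 0.218 m) and stopped there, with the force rising to 9.2 N, so it was fully in. After release its measured height was back to the out position, about 0.222–0.224 m.
- **Left alone:** I never touched the red stop button. In the last pictures the jar, coupon and brush look unmoved. Part of the hammer is hidden by the arm, but what shows has not moved.
- **Disagreements:** The two cameras' first estimates differed by about 5 mm for the selector axis and 11 mm for the green button. I used values in between. First contact with the tab fitted that axis, and a second scene-camera reading just before pressing fitted the button position.

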